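One turn of the test slide's hand wheel

ROBOT

A 6-joint arm with a two-finger parallel gripper is mounted at the origin on the work surface. World frame = base frame: x ahead of the robot, y to its left, z up, the work surface at z = 0. Lengths are in m, angles in degrees, forces in N, time in s.
With the tool pointing down it reaches from about 0.35 to 0.875 m from the base axis. Payload 4.2 kg.
Tool frame: the origin (TCP) lies midway between the tips of the shut fingers; the grasp point (between the pads) lies 19 mm behind it; y points along the fingers, x is the direction in which the jaws open and shut, and the axes are right-handed (so a half turn about y gives the same grasp; the last joint's range is limited). The gripper opens to 87 mm and grips with 3 to 60 N. Pads are 19 mm wide; open, the fingers measure 117 mm over their backs; the gripper's body (75 mm by 190 mm) begins 51 mm behind the grasp point.
Start: joints at [-52.219, 22.042, 0.453, 0, -68.411, -14.817], TCP at [0.244, -0.575, 0.223] pointing down, gripper open.
Joint ranges: [-179.83, 179.83], [-69.29, 118.12], [-61.27, 80.66], [-181.25, 117.63], [-171.15, -9.14], [-177.46, 177.46]. Speed limits (degrees/s): [159.86, 159.86, 180, 180, 180, 180].

INTERFACE

Orientations are given as a 3x3 rotation matrix whose columns are the frame's x, y, z axes.
In Python, from station import * gives the robot as it stands.
- The arm moves only by the tool jog_arm, never from a script. Its argument "series" is a list of rows, each a list of 3 entries, a list of its own where there are three numbers: the shift along the tool's x, y, z in m, then the turn, a rotation vector about the tool's x, y, z in degrees, then the finger opening in m, from 0 to 0.087. A call has 1 to 10 rows; each row shifts and turns the commanded pose from where the row before left it, along the tool's axes as they then stand; what a row does not reach is not made up. A row lasts 1/8 s, in which the tool goes at most 62.5 mm and 10.7 degrees, less where a joint would pass 70% of its speed; a pose out of reach is approached as far as the arm can. A call is refused whole if a number of a shift passes 0.0625 or a number of a turn 10.7, either way. A call with a gripper value outside its range is refused whole. The fingers move at their own pace and stop on an object; the grip force is fixed at half the most. Time passes only in rows, so rows that do not move let the fingers close. It gives the time, the measured TCP pose, the force and the opening at its end, in the units of the state.
- sense(): the state, without advancing time (a new reading comes with each control period).
- capture(name): name is "side" or "top" or "wrist"; returns the picture (480x640x3 uint8, red, green, blue); there is no depth.
- camera_info(name): a dict with "fx", "fy", "cx", "cy" (pixels), "rvec" (rotation vector, rad) and "tvec" (3), from world to camera coordinates, as OpenCV has them. Camera axes: x right, y down, z forward; pixel columns grow to the right and rows downward; lengths in m; the calibration is good to about 2 mm. A picture is of the moment at which its call begins: read the wrist's pose just before it. camera_info takes no time and is no camera call; for the wrist camera it gives the pose at the moment of the call.
- finish_job(): hands the job in, once; it reports no verdict.
The state is a dict: "time_s": time; "joints": joint angles; "joint_velocities": joint speeds; "effort": joint torques, N m; "tcp_pos": TCP position; "ee_rot": TCP orientation; "wrist_force": force on the tool from outside, world axes, zero at the start; "moment": the same for the moment, N m; "gripper_width": opening from 0.0 (shut) to 1.0 (fully open).
Only numpy, scipy, OpenCV 4.12 (cv2) and the standard library are available. Lean on these libraries where they do the work, as an engineer would, in place of code of your own. Each camera call takes 0.05 s, during which the arm holds its last target. There are 200 camera calls.

TASK

Push the hand wheel of the test slide round clockwise (seen from above) by its red handle through exactly one full turn, so that the handle comes back over the yellow index pointer and the module on the carriage arrives under the test probe; do not wind it backwards or overrun it. Push gently with the outside of closed fingers: do not grip or squeeze the handle. Touch neither the module nor the slide it rides on, and leave everything else on the bench where it is.

Things in the scene. Friction and masses are not known exactly. Their poses are not given: they have to be found in the camera images.
- wheel (a joint): hand wheel on the vertical axis of the drive head, angle in rad: 0 at the start, grows clockwise seen from above, 6.283 is one full turn. Stiff bearings (0.12 N m, about 2 N at the handle): it stays where it is left and does not coast. No stop or click at one turn (turns on to 9 rad).
- drive_head: round grey drive head, 112 mm across, carrying the hand wheel; origin on the wheel's vertical axis, at the head's underside, 20 mm above the table. Mounted with any yaw. Its own -x axis is the index direction, in which the handle stands at wheel angle 0 and after each full turn.
- hub (a point): centre of the top of the wheel's hub (32 mm across), on the wheel's axis, 108 mm above the table. The steel wheel: rim centre circle 65 mm in radius, rim bar 14 mm thick, rim top 107 mm above the table, three spokes.
- index (a point): outer tip of the yellow index pointer, 94 mm from the wheel's axis and 69 mm above the table, fixed to the drive head under the rim; the red handle stands over the pointer at the start and after each full turn
- handle: red upright round spoke handle on the wheel's rim, 22 mm in diameter, 50 mm tall, a grip sleeve that spins freely on its own pin, which stands on the rim 65 mm from the wheel's axis at the end of one spoke; its origin is the centre of its underside, 106 mm above the table, its top 156 mm above the table. It goes round with the wheel.
- slide_bed: fixed aluminium bed 140 x 440 x 20 mm, origin at the centre of its underside, long axis y; drive head 140 mm towards -y. The black carriage on it (100 x 90 mm, top 48 mm above the table) moves 60 mm towards +y per clockwise wheel turn. Blue probe bracket 154 mm tall at y = +90 mm, column at x = +62 mm. Not to be touched.
- module: loose electronics module, green board 70 x 60 mm with an aluminium block and blue connector, 24 mm tall overall, lying in the shallow nest of the carriage (1.5 mm play each side); origin at the centre of its underside, 40 mm above the table. It rides with the carriage and is not to be touched.
- probe_tip (a point): tip of the brass test probe under the blue bracket, 84 mm above the table, 20 mm above the module's top; the module's middle is under it after one full turn (60 mm away at the start).
- multimeter: loose blue hand multimeter lying flat, 170 x 85 x 46 mm, origin at the centre of its underside; bystander
- screwdriver: loose screwdriver with orange handle lying on the table, about 200 mm long; bystander
- flux_bottle: loose small amber bottle, 40 mm across, 85 mm tall, upright, beside the far side of the slide bed, origin at the centre of its underside; bystander
- spare_module: a second module like the one in the nest (70 x 60 x 24 mm), lying on the table on the robot's side of the slide bed, origin at the centre of its underside; bystander
- mug: loose white mug, 80 mm across, 95 mm tall, origin at the centre of its underside; bystander
- solder_reel: loose reel of solder, 64 mm across, 46 mm tall, origin at the centre of its underside; bystander

How it is judged (in metres and radians):
On the way, in this order (a step that is already met when the one before it is completed fails the run):
1. the fingers push the handle through the first part of the turn (value of joint wheel between 0.7 and 2 rad and contact force between the fingers and handle above 0.2 N), for 0.05 s.
2. the fingers push the handle past the half turn (value of joint wheel between 3.3 and 5 rad and contact force between the fingers and handle above 0.2 N), for 0.05 s.
At the end, for the whole second after the job is handed in: the wheel is at rest one full clockwise turn (6.283 rad) from its start, within 0.2 rad (11 degrees: handle over the index pointer within 13 mm), the module lies flat in its nest within 6 mm of the probe's axis, and no bystander has moved 15 mm (value of joint wheel between 6.083 and 6.483 rad and velocity of joint wheel between -0.05 and 0.05 rad/s and horizontal distance between module and probe_tip below 0.006 m and height (world z) of module below 0.043 m and angle between module's own z axis and vertical below 0.06 rad and distance of each of multimeter, screwdriver, flux_bottle, spare_module, mug, solder_reel from where it was at the start of the episode below 0.015 m); the robot touches nothing.
It fails at once if the wheel is wound backwards by more than 20 degrees from its start (value of joint wheel below -0.35 rad).
It fails at once if the wheel is run more than 30 degrees past the full turn (value of joint wheel above 6.803 rad).
It fails at once if the wheel or its handle is gripped or pushed with more than 30 N (contact force between the fingers and drive_head above 30 N).
It fails at once if the module or the slide is touched by the robot, or the module leaves its nest (contact force between any of the fingers, the arm and module above 0.5 N or contact force between any of the fingers, the arm and slide_bed above 2 N or height (world z) of module above 0.046 m).
It fails at once if a bystander is moved or lifted by more than 15 mm (distance of any of multimeter, screwdriver, flux_bottle, spare_module, mug, solder_reel from where it was at the start of the episode above 0.015 m).
It also fails if it takes over 58 s, if anything falls off the work surface, if the arm or the gripper's body presses on something with over 40 N, if the wrist force passes 120 N, or if a joint passes its speed limit or range.

## Working session

There is one attempt and no reset: what is moved stays moved. The work goes in short steps, Python scripts to look and compute and a tool call to move; the robot and the scene stay as the last step left them, time stands still between calls to the robot, and variables do not carry over. Pictures are saved under pics/ and viewed, about 8 in all and at most 12, crops included, and the job is handed in when it is done.

Besides the shell and the picture viewer there is one more tool, called after ">>>" as name(argument=value, ...), one argument or row to a line, values as JSON. jog_arm: Moves the arm, as the interface text tells. Its arguments: {"type":"object","properties":{"series":{"type":"array","items":{"type":"array"}}},"required":["series"]}

```bash
mkdir -p pics; ls; python3 - <<'E'
from station import *
import cv2
s=sense();print(s)
for n in("top","side"):
    im=capture(n);cv2.imwrite(f"pics/{n}0.png",im[:,:,::-1]);print(n,camera_info(n))
E
```

```text
pics
{'time_s': 0.0, 'joints': array([-5.22180433e+01,  2.20915591e+01,  3.79355094e-01, -2.85536704e-02,
       -6.84113337e+01, -1.48172962e+01]), 'joint_velocities': array([-0.01491018, -0.06163979, -0.00583338,  0.03056495, -0.0109669 ,
        0.00018515]), 'effort': array([ 5.77105002e-04, -3.90664673e+01,  1.87403798e+01,  4.22025159e+00,
        1.09857440e-02, -1.79035242e-04]), 'tcp_pos': array([ 0.24363758, -0.57489877,  0.22144943]), 'ee_rot': array([[-3.89992945e-01, -9.54705628e-04, -9.20817350e-01],
       [ 9.20815210e-01,  1.98796855e-03, -3.89994100e-01],
       [ 2.20288549e-03, -9.99997568e-01,  1.03813755e-04]]), 'wrist_force': array([-2.77103193e-01,  7.69562485e-02,  2.73340355e-04]), 'moment': array([-0.01015018,  0.02455184, -0.03683711]), 'gripper_width': 1.0002038762296808}
top {'fx': 445.32603308614017, 'fy': 445.32603308614017, 'cx': 312.3859019803792, 'cy': 244.6444766120563, 'rvec': array([ 2.15193826, -2.14277565,  0.18206093]), 'tvec': array([0.02296188, 0.52957392, 1.20280485])}
side {'fx': 458.1647931780747, 'fy': 458.1647931780747, 'cx': 324.96313907782724, 'cy': 239.06574999631655, 'rvec': array([ 2.1803585 , -0.12659339,  0.06683643]), 'tvec': array([-0.50763447,  0.13165595,  1.32441307])}
```

View pics/top0.png

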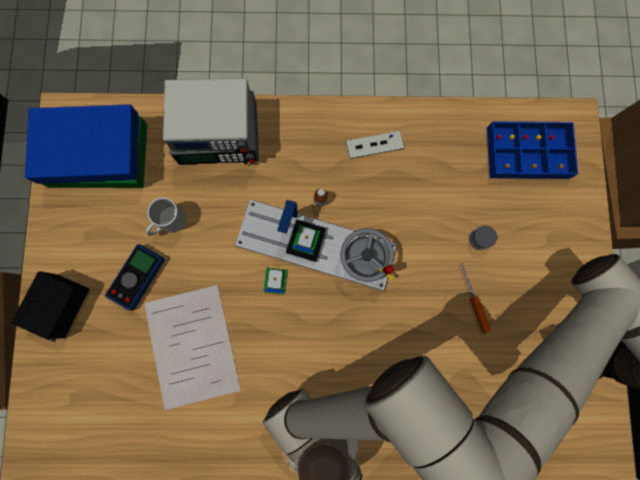

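View pics/side0.png

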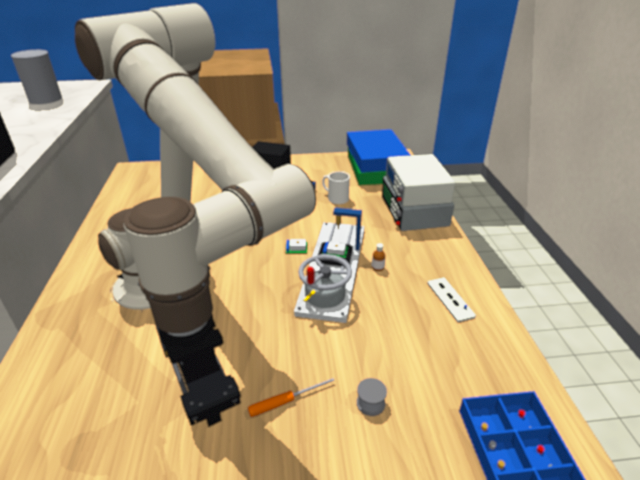

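The top view shows the wheel hub near (367,254), the red handle near (390,270), and the bed running left to the bracket. The side view agrees, with the handle at about (310,275). I'll measure both views.

```bash
cat > h.py <<'E'
import numpy as np, cv2
from station import *
def cam(n):
    c=camera_info(n);R=cv2.Rodrigues(np.array(c["rvec"]))[0];t=np.array(c["tvec"]);return c,R,t
def ray(n,uv,z,C=None):
    c,R,t=C or cam(n);d=R.T@np.array([(uv[0]-c["cx"])/c["fx"],(uv[1]-c["cy"])/c["fy"],1]);o=-R.T@t
    return o+d*(z-o[2])/d[2]
def px(n,P,C=None):
    c,R,t=C or cam(n);q=R@np.array(P)+t;return np.array([c["fx"]*q[0]/q[2]+c["cx"],c["fy"]*q[1]/q[2]+c["cy"]])
def masks(im):
    h=cv2.cvtColor(im,cv2.COLOR_RGB2HSV);H,S,V=cv2.split(h)
    return dict(red=((H<6)|(H>174))&(S>170)&(V>90), yel=(H>24)&(H<34)&(S>180)&(V>120))
def blobs(im,k,roi):
    m=masks(im)[k].astype(np.uint8);z=np.zeros_like(m);x0,x1,y0,y1=roi;z[y0:y1,x0:x1]=m[y0:y1,x0:x1]
    n,l,st,ce=cv2.connectedComponentsWithStats(z);return [(st[i].tolist(),ce[i].round(1)) for i in range(1,n) if st[i][4]>4]
E
python3 - <<'E'
from h import *
t=cv2.imread("pics/top0.png")[:,:,::-1].copy();s=cv2.imread("pics/side0.png")[:,:,::-1].copy()
for k in("red","yel"):print(k,blobs(t,k,(320,430,210,310)),blobs(s,k,(280,370,240,330)))
print("hub",ray("top",(367,254),.108),ray("side",(325,270),.108))
a=cv2.resize(t[190:310,230:410],None,fx=4,fy=4,interpolation=3)[:, :400+320]
b=cv2.resize(s[230:330,280:390],None,fx=4,fy=4,interpolation=3)
cv2.imwrite("pics/c0.png",a[:,:,::-1]);cv2.imwrite("pics/c1.png",b[:,:,::-1])
E
```

```text
red [([386, 266, 7, 7, 41], array([389. , 268.8]))] [([308, 267, 6, 17, 79], array([310.1, 274.9]))]
yel [([387, 275, 6, 5, 17], array([389.4, 276.9]))] [([305, 291, 10, 9, 30], array([309.6, 294.9]))]
hub [ 0.49480994 -0.11791201  0.108     ] [ 0.49654034 -0.12458658  0.108     ]
```

View pics/c0.png

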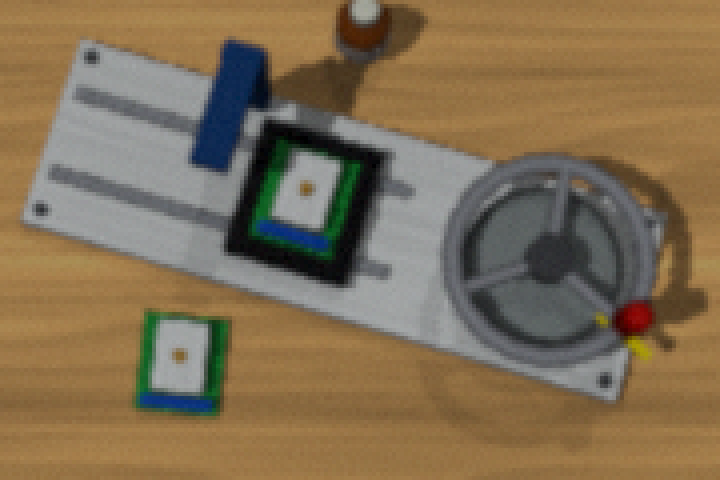

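View pics/c1.png

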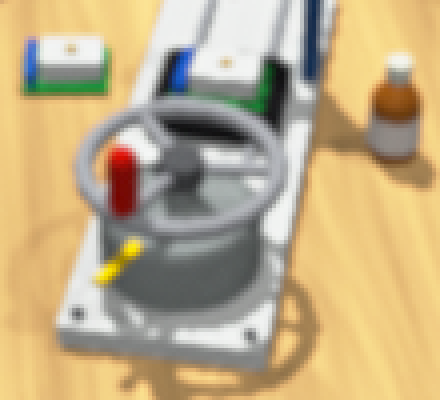

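```bash
python3 - <<'E'
from h import *
C={n:cam(n) for n in("top","side")}
def tri(a,b):
    A=[];B=[]
    for n,uv in(("top",a),("side",b)):
        c,R,t=C[n];d=R.T@np.array([(uv[0]-c["cx"])/c["fx"],(uv[1]-c["cy"])/c["fy"],1]);d/=np.linalg.norm(d);o=-R.T@t
        M=np.eye(3)-np.outer(d,d);A.append(M);B.append(M@o)
    return np.linalg.lstsq(np.vstack(A),np.hstack(B),rcond=None)[0]
print("hub",tri((366.9,253.9),(325,271)),"idx",tri((391.2,277.6),(304.3,299.9)),"rimc",tri((367.1,254.2),(325.2,270.8)))
print("hub planes",ray("top",(366.9,253.9),.108),ray("side",(325,271),.108))
print("handle top",ray("top",(389.3,268.6),.156),ray("top",(389,268.8),.15),ray("side",(310.2,267.8),.156))
print("idx",ray("top",(391.2,277.6),.069),ray("side",(304.3,299.9),.069))
for n in C: print(n,"cam pos",-C[n][1].T@C[n][2])
for n,z,L in(("top",.02,[(236.,244.5),(250.5,201.),(384.5,290)]),):
  for u in L: print("bedcorner",ray(n,u,z))
print("probebracket",ray("top",(283,230),.154),ray("top",(294,203),.154))
print("screw,reel,module,spare",ray("top",(462,264),.01),ray("top",(483,237),.046),ray("top",(306.5,237),.064),ray("top",(275,278.5),.024))
E
```

```text
hub [ 0.49670953 -0.11879502  0.09980712] idx [ 0.43595106 -0.18833769  0.06653125] rimc [ 0.49649828 -0.1192108   0.10069007]
hub planes [ 0.4950746  -0.11765206  0.108     ] [ 0.49605533 -0.12873242  0.108     ]
handle top [ 0.45153154 -0.16691978  0.156     ] [ 0.45163405 -0.1672756   0.15      ] [ 0.45405185 -0.17069035  0.156     ]
idx [ 0.43602129 -0.18786355  0.069     ] [ 0.4355276  -0.19104535  0.069     ]
top cam pos [0.33758368 0.04258306 1.26962169]
side cam pos [ 0.38647923 -1.06005529  0.86948987]
bedcorner [0.53197983 0.24137367 0.02      ]
bedcorner [0.65892415 0.20347914 0.02      ]
bedcorner [ 0.40518292 -0.17759827  0.02      ]
probebracket [0.54914733 0.10177216 0.154     ] [0.61995107 0.07444749 0.154     ]
screw,reel,module,spare [ 0.48062852 -0.40301627  0.01      ] [ 0.55296837 -0.45320386  0.046     ] [0.54703352 0.04178528 0.064     ] [0.43578753 0.12917242 0.024     ]
```

```bash
cat >> h.py <<'E'
HUB=np.array([.4955,-.1185]);PHI0=-131.
def pf(turn,gap=0,alpha=None,off=26):
    # finger centre and tool-x yaw (deg) for wheel angle `turn` deg clockwise
    a=10+turn*20/360 if alpha is None else alpha
    phi=PHI0-turn;ny=phi-90+a
    u=lambda d:np.array([np.cos(np.radians(d)),np.sin(np.radians(d))])
    return HUB+.065*u(phi)-(off/1000+gap)*u(ny),ny+180
def local(p0,yaw0,p1):
    d=np.array(p1)-p0;a=np.radians(yaw0);return d@[np.cos(a),np.sin(a)],d@[-np.sin(a),np.cos(a)]  # tool x, tool z (z=x+90)
def st():
    s=sense();R=s["ee_rot"];return s,s["tcp_pos"],np.degrees(np.arctan2(R[1,0],R[0,0]))
E
python3 - <<'E'
from h import *
s,p,y=st();t,yt=pf(0,gap=.012);print(p,y,t,yt);print("local",local(p[:2],y,t))
E
```

```text
[ 0.24364839 -0.57497269  0.22158146] 112.95507158568473 [ 0.48542852 -0.18712757] -31.0
local (np.float64(0.2628355681729157), np.float64(-0.373896960543474))
```

>>> jog_arm(
  series=[
    [[0.033,0,-0.0467],[0,0,0],0],
    [[0.033,0,-0.0467],[0,0,0],0],
    [[0.033,0,-0.0467],[0,0,0],0],
    [[0.033,0,-0.0467],[0,0,0],0],
    [[0.033,0,-0.0467],[0,0,0],0],
    [[0.033,0,-0.0467],[0,0,0],0],
    [[0.033,0,-0.0467],[0,0,0],0],
    [[0.033,0,-0.0467],[0,0,0],0],
    [[0,0,0],[0,-10.6,0],0],
    [[0,0,0],[0,-10.6,0],0],
  ],
)

```text
time_s: 1.35
tcp_pos: [0.485, -0.1855, 0.222]
ee_rot: [[-0.702, -0.001, -0.712], [0.712, 0.0, -0.702], [0.001, -1.0, 0.001]]
wrist_force: [0.3, -0.6, -0.7]
gripper_width: 0.019
```

>>> jog_arm(
  series=[
    [[0,0,0],[0,-10.6,0],0],
    [[0,0,0],[0,-10.6,0],0],
    [[0,0,0],[0,-10.6,0],0],
    [[0,0,0],[0,-10.6,0],0],
    [[0,0,0],[0,-10.6,0],0],
    [[0,0,0],[0,-10.6,0],0],
    [[0,0,0],[0,-10.6,0],0],
    [[0,0,0],[0,-10.6,0],0],
    [[0,0,0],[0,-10.6,0],0],
    [[0,0,0],[0,-10.6,0],0],
  ],
)

```text
time_s: 2.6
tcp_pos: [0.4845, -0.1865, 0.2221]
ee_rot: [[-0.492, -0.001, 0.87], [-0.87, 0.0, -0.492], [0.0, -1.0, -0.001]]
wrist_force: [0.4, 0.4, -0.4]
gripper_width: 0.01
```

>>> jog_arm(
  series=[
    [[0,0,0],[0,-10.6,0],0],
    [[0,0,0],[0,-10.6,0],0],
    [[0,0,0],[0,-10.6,0],0],
    [[0,0,0],[0,-10.6,0],0],
    [[0,0,0],[0,-10.6,0],0],
    [[0,0,0],[0,-10.6,0],0],
    [[0,0,0],[0,-10.6,0],0],
    [[0,0,0],[0,-10.6,0],0],
    [[0,0,0],[0,0,0],0],
    [[0,0,0],[0,0,0],0],
  ],
)

```text
time_s: 3.85
tcp_pos: [0.4847, -0.1866, 0.2223]
ee_rot: [[0.817, -0.0, 0.576], [-0.576, 0.0, 0.817], [-0.0, -1.0, -0.0]]
wrist_force: [-0.6, 0.6, -0.8]
gripper_width: 0.009
```

```bash
python3 - <<'E'
from h import *
s,p,y=st();t,yt=pf(0,gap=.012);print(s["time_s"],p,y,s["joints"].round(1),s["gripper_width"],s["wrist_force"]);print("local",local(p[:2],y,t),yt-y);print(s["ee_rot"].round(3))
im=capture("wrist");cv2.imwrite("pics/w0.png",im[:,:,::-1])
im=capture("side");cv2.imwrite("pics/s1.png",cv2.resize(im[130:350,200:420],None,fx=2.6,fy=2.6)[:,:,::-1])
E
```

```text
3.85 [ 0.48472623 -0.18655319  0.22233782] -35.18970490247904 [ -3.1  11.8 -14.2  -0.  -64.  147.9] 0.008741924296519954 [-0.63769     0.56721309 -0.77229292]
local (np.float64(0.0009049516653631696), np.float64(-6.469275822426713e-05)) 4.189704902479043
[[ 0.817 -0.     0.576]
 [-0.576  0.     0.817]
 [-0.    -1.    -0.   ]]
```

View pics/w0.png

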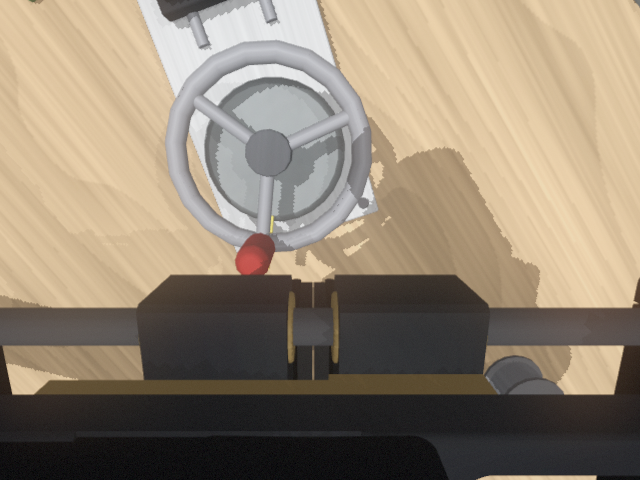

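```bash
python3 - <<'E'
from h import *
s,p,y=st();C=cam("wrist");R=s["ee_rot"]
for o in([0,0,0],[.015,0,0],[-.015,0,0],[0,0,.01],[0,0,-.01],[0,-.03,0],[0,-.06,0],[0,.07,0]):print(o,px("wrist",p+R@np.array(o),C).round(0))
print("handle top in wrist",ray("wrist",(252,262),.156,C),"hub",ray("wrist",(268,152),.108,C), "cam local",R.T@(-C[1].T@C[2]-p))
E
```

```text
[0, 0, 0] [313. 306.]
[0.015, 0, 0] [347. 306.]
[-0.015, 0, 0] [278. 306.]
[0, 0, 0.01] [313. 284.]
[0, 0, -0.01] [313. 327.]
[0, -0.03, 0] [313. 338.]
[0, -0.06, 0] [313. 387.]
[0, 0.07, 0] [313. 260.]
handle top in wrist [ 0.45529529 -0.1657095   0.156     ] hub [ 0.49656811 -0.11765007  0.108     ] cam local [ 2.35949287e-05 -1.61162252e-01  6.76177359e-02]
```

View pics/s1.png

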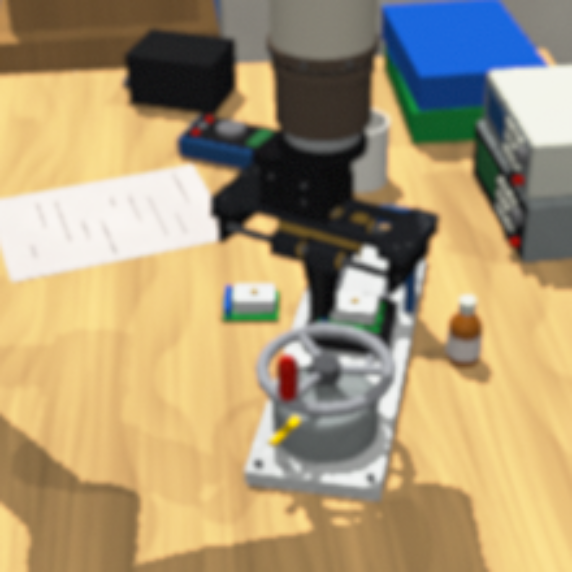

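>>> jog_arm(
  series=[
    [[0,0.025,0],[0,0,0],0],
    [[0,0.025,0],[0,0,0],0],
    [[0,0.025,0],[0,0,0],0],
    [[0,0.025,0],[0,0,0],0],
    [[0,0.002,0],[0,0,0],0],
    [[0,0,0],[0,0,0],0],
  ],
)

```text
time_s: 4.7
tcp_pos: [0.4855, -0.1868, 0.1213]
ee_rot: [[0.819, 0.001, 0.574], [-0.574, -0.0, 0.819], [0.001, -1.0, 0.0]]
wrist_force: [-0.6, -0.2, 0.8]
gripper_width: 0.006
```

```bash
cat >> h.py <<'E'
HUB=np.array([.496,-.118])
def rows(turns,off=26):
    s,p,y=st();print(s["time_s"],p.round(4),"yaw",round(y,1),"J6",s["joints"][5].round(1),"F",s["wrist_force"].round(1))
    p=p[:2]
    for T in turns:
        t,yt=pf(T,alpha=6+T*44/360,off=off);x,z=local(p,y,t);dy=(yt-y+180)%360-180
        print(T,"x %.4f z %.4f turn_y %.1f"%(x,z,-dy));p,y=t,yt
E
python3 -c "
from h import *
rows([0]+list(range(9,91,9)))"
```

```text
4.7 [ 0.4855 -0.1868  0.1213] yaw -35.0 J6 148.1 F [-0.6 -0.2  0.8]
0 x -0.0116 z -0.0023 turn_y -0.0
9 x -0.0103 z -0.0017 turn_y 7.9
18 x -0.0102 z -0.0015 turn_y 7.9
27 x -0.0102 z -0.0013 turn_y 7.9
36 x -0.0102 z -0.0011 turn_y 7.9
45 x -0.0101 z -0.0010 turn_y 7.9
54 x -0.0101 z -0.0008 turn_y 7.9
63 x -0.0100 z -0.0006 turn_y 7.9
72 x -0.0099 z -0.0004 turn_y 7.9
81 x -0.0099 z -0.0002 turn_y 7.9
90 x -0.0098 z -0.0000 turn_y 7.9
```

>>> jog_arm(
  series=[
    [[-0.006,0,-0.0012],[0,0,0],0],
    [[-0.0056,0,-0.0011],[0,0,0],0],
    [[-0.0103,0,-0.0017],[0,7.9,0],0],
    [[-0.0102,0,-0.0015],[0,7.9,0],0],
    [[-0.0102,0,-0.0013],[0,7.9,0],0],
    [[-0.0102,0,-0.0011],[0,7.9,0],0],
    [[-0.0101,0,-0.001],[0,7.9,0],0],
    [[0,0,0],[0,0,0],0],
  ],
)

```text
time_s: 5.7
tcp_pos: [0.4372, -0.147, 0.1211]
ee_rot: [[0.269, 0.001, 0.963], [-0.963, 0.0, 0.269], [0.0, -1.0, 0.001]]
wrist_force: [0.0, 0.1, 0.1]
gripper_width: 0.006
```

```bash
cat >> h.py <<'E'
def look(name=None):
    im=capture("top");si=capture("side")
    for n,I,roi in(("top",im,(320,430,210,310)),("side",si,(270,370,220,330))):
        for b in blobs(I,"red",roi):
            q=ray(n,b[1],.148 if n=="top" else .131)[:2]-HUB;print(n,b,"r",np.hypot(*q).round(4),"turn",round((PHI0-np.degrees(np.arctan2(q[1],q[0])))%360,1))
    if name:cv2.imwrite("pics/"+name,np.hstack([cv2.resize(I,None,fx=4,fy=4)[:,:,::-1] for I in(im[215:295,320:420],si[240:320,270:370])]))
E
python3 -c "
from h import *
look('p1.png');rows(list(range(54,136,9)))"
```

```text
5.8 [ 0.4376 -0.1473  0.1209] yaw -74.4 J6 104.0 F [ 0.6 -0.  -0.3]
54 x -0.0097 z -0.0003 turn_y 8.0
63 x -0.0100 z -0.0006 turn_y 7.9
72 x -0.0099 z -0.0004 turn_y 7.9
81 x -0.0099 z -0.0002 turn_y 7.9
90 x -0.0098 z -0.0000 turn_y 7.9
99 x -0.0097 z 0.0002 turn_y 7.9
108 x -0.0097 z 0.0003 turn_y 7.9
117 x -0.0096 z 0.0005 turn_y 7.9
126 x -0.0095 z 0.0007 turn_y 7.9
135 x -0.0094 z 0.0009 turn_y 7.9
```

View pics/p1.png

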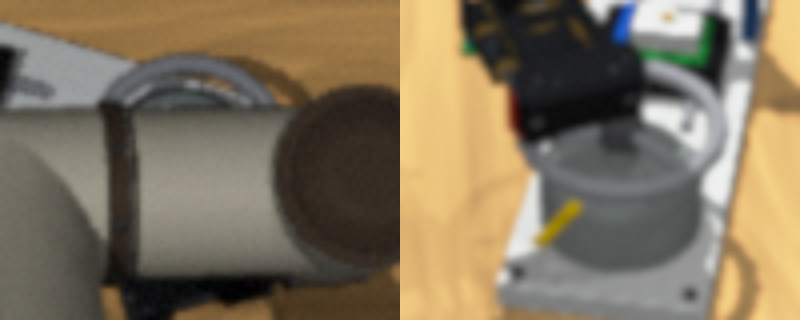

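The handle has left the pointer and a sliver of red shows just ahead of the gripper, at about (515,105) in the side half. The wheel is turning with the fingers, so I'll continue.

>>> jog_arm(
  series=[
    [[-0.0097,0,-0.0003],[0,7.9,0],0],
    [[-0.01,0,-0.0006],[0,7.9,0],0],
    [[-0.0099,0,-0.0004],[0,7.9,0],0],
    [[-0.0099,0,-0.0002],[0,7.9,0],0],
    [[-0.0098,0,0],[0,7.9,0],0],
    [[-0.0097,0,0.0002],[0,7.9,0],0],
    [[-0.0097,0,0.0003],[0,7.9,0],0],
    [[-0.0096,0,0.0005],[0,7.9,0],0],
    [[-0.0095,0,0.0007],[0,7.9,0],0],
    [[-0.0094,0,0.0009],[0,7.9,0],0],
  ],
)

```text
time_s: 7.05
tcp_pos: [0.4675, -0.0652, 0.1207]
ee_rot: [[-0.897, -0.002, 0.443], [-0.443, -0.001, -0.897], [0.002, -1.0, -0.0]]
wrist_force: [-2.2, -1.9, 3.6]
gripper_width: 0.004
```

```bash
python3 -c "
from h import *
look();rows(list(range(144,226,9)))"
```

```text
side ([318, 241, 6, 15, 58], array([320.5, 247.7])) r 0.0627 turn 135.6
7.15 [ 0.4687 -0.0648  0.1206] yaw -153.4 J6 14.7 F [-0.4 -0.   0.7]
144 x -0.0089 z 0.0008 turn_y 8.0
153 x -0.0092 z 0.0012 turn_y 7.9
162 x -0.0092 z 0.0014 turn_y 7.9
171 x -0.0091 z 0.0016 turn_y 7.9
180 x -0.0090 z 0.0017 turn_y 7.9
189 x -0.0088 z 0.0019 turn_y 7.9
198 x -0.0087 z 0.0021 turn_y 7.9
207 x -0.0086 z 0.0022 turn_y 7.9
216 x -0.0085 z 0.0024 turn_y 7.9
225 x -0.0084 z 0.0026 turn_y 7.9
```

>>> jog_arm(
  series=[
    [[-0.009,0,0.0008],[0,7.9,0],0],
    [[-0.0092,0,0.0012],[0,7.9,0],0],
    [[-0.0092,0,0.0014],[0,7.9,0],0],
    [[-0.0091,0,0.0016],[0,7.9,0],0],
    [[-0.009,0,0.0017],[0,7.9,0],0],
    [[-0.0088,0,0.0019],[0,7.9,0],0],
    [[-0.0087,0,0.0021],[0,7.9,0],0],
    [[-0.0086,0,0.0022],[0,7.9,0],0],
    [[-0.0085,0,0.0024],[0,7.9,0],0],
    [[-0.0084,0,0.0026],[0,7.9,0],0],
  ],
)

```text
time_s: 8.4
tcp_pos: [0.5441, -0.0927, 0.1204]
ee_rot: [[-0.607, -0.001, -0.794], [0.794, 0.001, -0.607], [0.001, -1.0, 0.0]]
wrist_force: [-0.4, 2.2, 1.4]
gripper_width: 0.003
```

```bash
python3 -c "
from h import *
look();rows(list(range(234,316,9)))"
```

```text
side ([345, 249, 7, 18, 90], array([348.3, 257.1])) r 0.0661 turn 218.5
8.5 [ 0.5446 -0.0933  0.1204] yaw 127.6 J6 -59.5 F [ 0.2 -0.2 -0.3]
234 x -0.0082 z 0.0021 turn_y 8.0
243 x -0.0082 z 0.0029 turn_y 7.9
252 x -0.0080 z 0.0030 turn_y 7.9
261 x -0.0079 z 0.0032 turn_y 7.9
270 x -0.0078 z 0.0033 turn_y 7.9
279 x -0.0076 z 0.0034 turn_y 7.9
288 x -0.0075 z 0.0036 turn_y 7.9
297 x -0.0074 z 0.0037 turn_y 7.9
306 x -0.0072 z 0.0039 turn_y 7.9
315 x -0.0071 z 0.0040 turn_y 7.9
```

>>> jog_arm(
  series=[
    [[-0.0082,0,0.0021],[0,7.9,0],0],
    [[-0.0082,0,0.0029],[0,7.9,0],0],
    [[-0.008,0,0.003],[0,7.9,0],0],
    [[-0.0079,0,0.0032],[0,7.9,0],0],
    [[-0.0078,0,0.0033],[0,7.9,0],0],
    [[-0.0076,0,0.0034],[0,7.9,0],0],
    [[-0.0075,0,0.0036],[0,7.9,0],0],
    [[-0.0074,0,0.0037],[0,7.9,0],0],
    [[-0.0072,0,0.0039],[0,7.9,0],0],
    [[-0.0071,0,0.004],[0,7.9,0],0],
  ],
)

```text
time_s: 9.75
tcp_pos: [0.5184, -0.1624, 0.1205]
ee_rot: [[0.663, 0.003, -0.749], [0.749, 0.001, 0.663], [0.002, -1.0, -0.002]]
wrist_force: [2.2, 2.4, -1.7]
gripper_width: 0.005
```

```bash
python3 -c "
from h import *
look('p3.png');rows([324,333,342,351,357])"
```

```text
side ([329, 268, 8, 18, 105], array([332.6, 276.5])) r 0.0641 turn 307.2
9.85 [ 0.5173 -0.1627  0.1206] yaw 48.7 J6 -131.0 F [-0.3  0.3  0.1]
324 x -0.0071 z 0.0034 turn_y 8.1
333 x -0.0068 z 0.0043 turn_y 7.9
342 x -0.0066 z 0.0044 turn_y 7.9
351 x -0.0065 z 0.0045 turn_y 7.9
357 x -0.0043 z 0.0030 turn_y 5.3
```

View pics/p3.png

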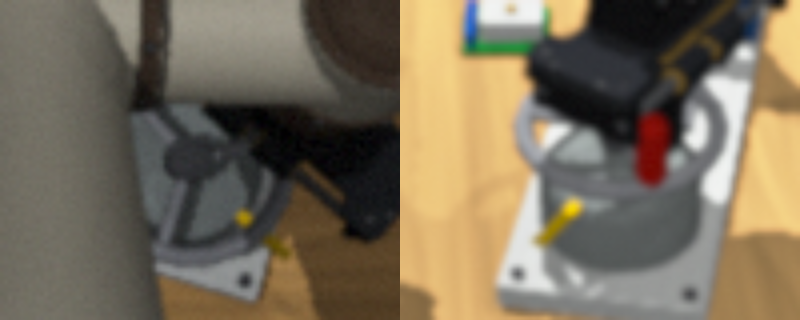

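The handle at side px (332.6,276.5) is roughly 45–50° short of the pointer. I'll advance to about 342°, then compare it with its starting pixel.

>>> jog_arm(
  series=[
    [[-0.0071,0,0.0034],[0,8,0],0],
    [[-0.0068,0,0.0043],[0,7.9,0],0],
    [[-0.0066,0,0.0044],[0,7.9,0],0],
    [[0,0,0],[0,0,0],0],
  ],
)

```text
time_s: 10.35
tcp_pos: [0.4946, -0.1667, 0.1208]
ee_rot: [[0.906, 0.001, -0.423], [0.423, -0.0, 0.906], [0.001, -1.0, -0.0]]
wrist_force: [1.4, 1.1, -0.1]
gripper_width: 0.005
```

```bash
python3 -c "
from h import *
q=ray('side',(310.1,274.9),.131)[:2]-HUB;print('start by side',PHI0-np.degrees(np.arctan2(q[1],q[0])))
look();rows([351,360])"
```

```text
start by side -0.6978990990353111
side ([318, 269, 7, 17, 103], array([321. , 277.3])) r 0.0646 turn 333.5
10.45 [ 0.4947 -0.1668  0.1207] yaw 24.9 J6 -154.3 F [0.1 0.1 0. ]
351 x -0.0069 z 0.0046 turn_y 8.0
360 x -0.0063 z 0.0046 turn_y 7.9
```

>>> jog_arm(
  series=[
    [[-0.0069,0,0.0046],[0,7.9,0],0],
    [[-0.0063,0,0.0046],[0,7.9,0],0],
    [[0,0,0],[0,0,0],0],
  ],
)

```text
time_s: 10.82
tcp_pos: [0.4792, -0.1629, 0.1208]
ee_rot: [[0.987, 0.001, -0.159], [0.159, -0.0, 0.987], [0.001, -1.0, -0.0]]
wrist_force: [0.2, 0.2, 0.0]
gripper_width: 0.005
```

```bash
python3 -c "
from h import *
look();rows([364,368])"
```

```text
side ([311, 269, 6, 16, 88], array([313.5, 276. ])) r 0.0651 turn 350.8
10.925 [ 0.4792 -0.1631  0.1207] yaw 9.1 J6 -170.5 F [0.8 1.  0.3]
364 x -0.0030 z 0.0021 turn_y 3.6
368 x -0.0028 z 0.0020 turn_y 3.5
```

>>> jog_arm(
  series=[
    [[-0.0034,0,0.003],[0,0,0],0],
    [[-0.0032,0,0.003],[0,0,0],0],
    [[0,0,0],[0,0,0],0],
  ],
)

```text
time_s: 11.3
tcp_pos: [0.4714, -0.1578, 0.1207]
ee_rot: [[0.988, 0.0, -0.155], [0.155, 0.0, 0.988], [0.0, -1.0, -0.0]]
wrist_force: [1.9, 1.0, -0.1]
gripper_width: 0.007
```

```bash
python3 -c "
from h import *
look('p4.png')"
```

```text
side ([307, 268, 7, 15, 97], array([309.9, 274.8])) r 0.0655 turn 359.9
```

View pics/p4.png

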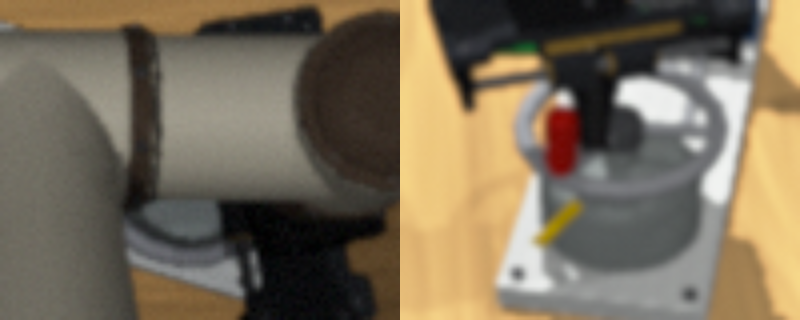

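The handle's side centroid (309.9,274.8) matches its start (310.1,274.9). I'll back off, lift and move away.

>>> jog_arm(
  series=[
    [[0.008,0,0],[0,0,0],0],
    [[0.012,0,0],[0,0,0],0],
    [[0,-0.04,0],[0,0,0],0],
    [[0,-0.05,0],[0,0,0],0],
    [[0,-0.03,0],[0,0,0],0],
    [[0,0,-0.055],[0,0,0],0],
    [[0,0,-0.055],[0,0,0],0],
    [[0,0,-0.055],[0,0,0],0],
    [[0,0,-0.055],[0,0,0],0],
    [[0,0,-0.055],[0,0,0],0],
  ],
)

```text
time_s: 12.65
tcp_pos: [0.5338, -0.4285, 0.2398]
ee_rot: [[0.988, -0.002, -0.154], [0.154, 0.001, 0.988], [-0.001, -1.0, 0.001]]
wrist_force: [1.3, 0.3, 1.3]
gripper_width: 0.007
```

>>> jog_arm(
  series=[
    [[-0.03,0,-0.04],[0,0,0],0],
    [[-0.04,0,-0.04],[0,0,0],0],
    [[-0.04,0,-0.04],[0,0,0],0],
    [[0,0,0],[0,0,0],0],
  ],
)

```text
time_s: 13.15
tcp_pos: [0.4404, -0.5652, 0.2389]
ee_rot: [[0.989, -0.002, -0.148], [0.148, 0.002, 0.989], [-0.002, -1.0, 0.002]]
wrist_force: [0.5, 0.7, 0.2]
gripper_width: 0.002
```

```bash
python3 -c "
from h import *
look();im=capture('top');cv2.imwrite('pics/t9.png',im[:,:,::-1])
a=cv2.imread('pics/top0.png')
cv2.imwrite('pics/f.png',np.vstack([cv2.resize(x[120:340,90:500],None,fx=1.36,fy=1.36) for x in(a,im[:,:,::-1])])[:600])"
```

```text
top ([386, 266, 7, 7, 40], array([388.9, 269.2])) r 0.0669 turn 1.5
```

View pics/f.png

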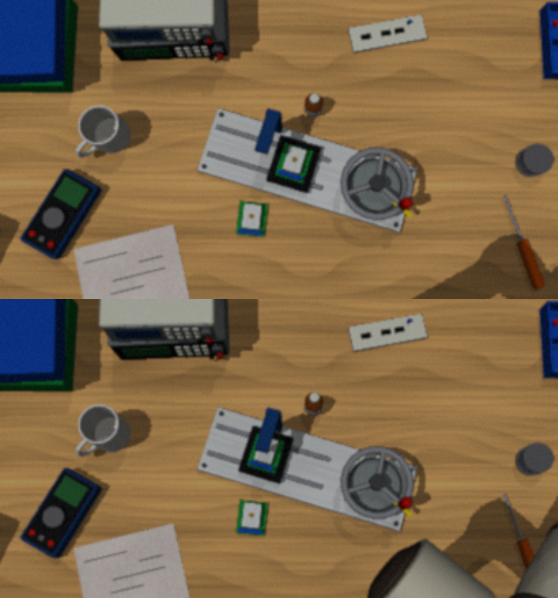

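The handle is back at (388.9,269.2) in the top view, against (389.0,268.8) at the start. The carriage has moved under the blue bracket, and the bystanders look unmoved. I'll hand in.

```bash
python3 -c "
from station import *
print(finish_job())"
```

```text
the job is handed in; nothing more can be done
None
```

I pushed the wheel clockwise through one full turn with the outside of the closed fingers, in a single continuous pass. I then backed off, lifted clear and handed the job in at about 13 s. No verdict was reported.

- **Wheel:** the handle is back over the pointer. Its red centroid is at (388.9, 269.2) in the top view against (389.0, 268.8) at the start, and (309.9, 274.8) against (310.1, 274.9) in the side view just before I backed off. That is within about 1–2°.
- **Module:** the carriage has moved under the blue probe bracket. The bracket hides the module in the top view, so I judged this by eye and from the wheel angle rather than measuring the distance to the probe.
- **Bystanders:** they look unmoved in the before and after top pictures. I did not measure them, and the arm partly hides the screwdriver in the last one.
- **Force:** wrist force read at most about 5 N at the end of any move.
- **Disagreements:**
  - Late in the turn the wheel lagged my planned finger path by about 8°, as seen in the side view. I closed that with a final push guided by the side picture.
  - The side and top views put the hub about 11 mm apart, so I relied on pixels matching the start rather than absolute positions.

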